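# Feed the dishwasher-tablet dispenser and hold its gate open

## Task

Pick the flat round dishwasher tablet off the worktop and drop it into the open square well on top of the steel tablet dispenser while its gate is still shut. Then take the gate's upright grip and pull the spring-loaded gate out until the two pointers on the grip stand at the black lines on the side rails, so that the tablet falls through into the tray below. Finish while holding the gate at that mark, because it springs shut when let go and I want to brush crumbs through it, and leave the other things standing where they are.

Things in the scene. Friction and masses are not known exactly. Their poses are not given: they have to be found in the camera images.
- tablet_center (a point): Centre of the dishwasher tablet: a plain grey flat solid disc, 42 mm in diameter and 10 mm thick, lying flat on the worktop at the start (this point is 5 mm above its underside). About 20 g.
- dispenser: The steel tablet dispenser, fixed to the worktop. Origin on the worktop under the centre of its loading well; +x points from its front to its back (the gate pulls out along -x, roughly towards the robot), z up. Housing: x -36 to +97 mm, y -46 to +46 mm, 86 mm high. The tray under the well has its floor at z = 6 mm.
- well (a point): Centre of the loading well, 1 mm above its floor. The well is an open square hole in the housing's top, 58 x 58 mm, rim 86 mm and floor (the shut gate) 67 mm above the worktop. With the gate at the mark, the gate's 58 x 58 mm window lies under the well and a tablet falls through.
- gate (a joint): How far the gate is pulled out, in m: 0 = shut (as at the start), 0.060 = pointers at the black lines, 0.080 = end stop. The spring pulls it shut with about 3 N at 0 and 10 N at 0.060 (120 N/m), and it goes back at once when let go.
- gate_grip (a point): Point on the gate's grip, on its mid-plane, 14 mm under its top. The grip is an upright dark block, 14 mm thick along the dispenser's x, 44 mm wide along its y, 61 to 97 mm above the worktop; with the gate shut its centre is 50 mm in front of the housing. A small black pointer stands out on each side at its foot. Axes parallel to the dispenser's.
- mark (a point): Point between the two black lines, 146 mm in front of the dispenser's origin, 60 mm up. The lines cross the tops of two thin rails, 8 mm wide, 82 mm apart (centre lines), tops 60 mm up, which run from the housing to a post each 163 mm in front of the origin. The grip's mid-plane stands over this point when the gate is at its mark; between the rails only the gate moves.
- tea_light: Bystander: a candle in a thin metal cup, 38 mm across and 15 mm high, with a wick. Origin at its underside. Not the tablet.
- salt_shaker: Bystander: a salt shaker, 44 mm across and 90 mm high, upright. Origin at its underside.

How it is judged:
On the way, in this order (a step that is already met when the one before it is completed fails the run):
1. the tablet lies in the well, let go, with the gate shut (x of tablet_center in the frame of dispenser between -0.03 and 0.03 m and y of tablet_center in the frame of dispenser between -0.03 and 0.03 m and z of tablet_center in the frame of dispenser between 0.062 and 0.088 m and value of joint gate below 0.008 m and contact force between the fingers and tablet below 0.1 N), for 0.2 s.
2. the tablet has fallen through the pulled gate into the tray (x of tablet_center in the frame of dispenser between -0.04 and 0.04 m and y of tablet_center in the frame of dispenser between -0.04 and 0.04 m and z of tablet_center in the frame of dispenser below 0.045 m and value of joint gate above 0.03 m), for 0.2 s.
At the end, for the whole second after the job is handed in: The tablet lies in the tray under the well, clear of the gate, and the fingers hold the gate still (force above 3 N) within 6 mm of the mark (pulled out 54 to 66 mm) (x of tablet_center in the frame of dispenser between -0.04 and 0.04 m and y of tablet_center in the frame of dispenser between -0.04 and 0.04 m and z of tablet_center in the frame of dispenser below 0.045 m and value of joint gate between 0.054 and 0.066 m and velocity of joint gate between -0.01 and 0.01 m/s and contact force between the fingers and gate above 3 N and contact force between tablet and gate below 0.1 N); the arm keeps its last pose, push and grip.
It fails at once if the tea light is shifted by more than 30 mm or tipped (distance of tea_light from where it was at the start of the episode above 0.03 m or angle between tea_light's own z axis and vertical above 0.4 rad).
It fails at once if the salt shaker is shifted by more than 30 mm or tipped (distance of salt_shaker from where it was at the start of the episode above 0.03 m or angle between salt_shaker's own z axis and vertical above 0.4 rad).
It also fails if it takes over 54 s, if anything falls off the work surface, if the arm or the gripper's body presses on something with over 40 N, if the wrist force passes 120 N, or if a joint passes its speed limit or range.

## Robot

A 7-joint arm with a two-finger parallel gripper is mounted at the origin on a cart in front of the work surface, level with it; the furniture and walls round the work are solid. World frame = base frame: x ahead of the robot, y to its left, z up, the work surface at z = 0. Lengths are in m, angles in rad, forces in N, time in s.
With the tool pointing down it reaches from about 0.4 to 0.85 m from the base axis. Payload 4.5 kg.
Tool frame: the origin (TCP) lies between the finger pads; the fingertips stand 19 mm ahead of it and the grasp point (between the pads) is the TCP (r.nose_length is the distance from the TCP to the fingertips, in m); z points along the fingers, x is the direction in which the jaws open and shut, and the axes are right-handed (so a half turn about z gives the same grasp; the last joint's range is limited). The gripper opens to 88 mm and grips with 3 to 60 N. Pads are 18 mm wide; open, the fingers measure 123 mm over their backs; the gripper's body (75 mm by 187 mm) begins 45 mm behind the grasp point.
Start: joints at [-1.102, 0.689, -0.195, 1.565, 0.157, 0.902, -0.215], TCP at [0.263, 0.567, 0.258] pointing down, gripper open.
Joint ranges: [-3.01, 3.01], [-0.46, 2.08], [-1.47, 1.51], [0.13, 2.56], [-1, 4.14], [0.04, 2.09], [-2.66, 2.66]. Speed limits (rad/s): [2.57, 2.57, 3.14, 3.14, 3.14, 3.14, 3.14].

## Interface

Orientations are given as a unit quaternion [x, y, z, w].
In Python, from plant import get_state, vision, r gives the robot as it stands.
- The arm moves only by the tool play_rows, never from a script. Its argument "deltas" is a list that holds one entry, the list of rows, each a list of 7 numbers: the gripper command: -1 is fully open, 1 is shut, values between are in proportion, then the shift along the tool's x, y, z normalised to -1 to 1, where 1 is 300 mm, then the turn, a rotation vector about the tool's x, y, z normalised to -1 to 1, where 1 is pi rad. A call has 1 to 5 rows; each row is the pose to reach, as a shift and turn from the pose measured when the call began, along the tool's axes at that moment, turning the shorter way round; what a row does not reach only later rows make up. A row lasts 1/8 s, in which the tool goes at most 62.5 mm and 10.7 degrees, less where a joint would pass 70% of its speed; a pose out of reach is approached as far as the arm can. A call with a number of a shift or a turn outside -1 to 1 is refused whole. A call with a gripper value outside its range is refused whole. The fingers move at their own pace and stop on an object; "force" is the grip in N (left out, the last holds). Time passes only in rows, so rows that repeat a pose let the fingers close. It gives the time, the measured TCP pose, the force and the opening at its end, in the units of the state.
- get_state(): the state, without advancing time (a new reading comes with each control period).
- vision.snapshot(name): name is "side" or "top"; returns the picture (384x512x3 uint8, red, green, blue); there is no depth.
- vision.camera_model(name): a dict with "vfov" (degrees; the focal length in pixels is half the picture's height over the tangent of half this angle, whatever the lens; pixels are square), "cx", "cy" (the principal point, pixels), "world_to_cam" (4x4, takes a point from world to camera coordinates). Camera axes: x right, y up, looking along -z (the intrinsics and any distortion apply to the point x, -y, -z); pixel columns grow to the right and rows downward; lengths in m; the calibration is good to about 2 mm. A picture is of the moment at which its call begins. camera_model takes no time and is no camera call.
- r.finish_job(): hands the job in, once; it reports no verdict.
The state is a dict: "clock": time; "q": joint angles; "qd": joint speeds; "joint_torque": joint torques, N m; "tool_pos": TCP position; "eef_rot": TCP orientation; "contact_force": force on the tool from outside, world axes, zero at the start; "moment": the same for the moment, N m; "opening": opening from 0.0 (shut) to 1.0 (fully open).
Only numpy, scipy, OpenCV 4.12 (cv2) and the standard library are available. Lean on these libraries where they do the work, as an engineer would, in place of code of your own. Each camera call takes 0.05 s, during which the arm holds its last target.

## Working session

There is one attempt and no reset: what is moved stays moved. The work goes in short steps, Python scripts to look and compute and a tool call to move; the robot and the scene stay as the last step left them, time stands still between calls to the robot, and variables do not carry over. Pictures are saved under pics/ and viewed, and the job is handed in when it is done.

Besides the shell and the picture viewer there is one more tool, called after "Call:" as a command line: name --argument value ..., lists and objects as JSON in quotes. play_rows: Moves the arm, as the interface text tells. Scaled input: -1 to 1 covers 300 mm each way for a shift and pi rad each way for a turn. Its arguments: {"type":"object","properties":{"deltas":{"type":"array"},"force":{"type":"number"}},"required":["deltas"]}

```bash
ls; mkdir -p pics; python3 - <<'E'
from plant import get_state, vision, r
import cv2
s=get_state();print(s)
print(r.nose_length)
for n in("side","top"):
    im=vision.snapshot(n);cv2.imwrite(f"pics/{n}0.png",im[:,:,::-1]);print(n,vision.camera_model(n))
E
```

```text
pics
{'clock': 0.0, 'q': array([-1.10215658,  0.68994974, -0.19450506,  1.56633987,  0.15727283,
        0.90252146, -0.21511699]), 'qd': array([-0.00050199,  0.00087768,  0.00128544, -0.00011006, -0.00038213,
       -0.00130899, -0.00219468]), 'joint_torque': array([ 5.86418969e-05, -5.27566767e+01, -1.26697853e+00, -1.53431368e+01,
       -5.26904664e-02,  6.51026436e-03,  1.57522659e-04]), 'tool_pos': array([0.26307976, 0.56626948, 0.25693226]), 'eef_rot': array([ 8.42978270e-01,  5.37946836e-01, -7.36240477e-04,  5.43566282e-04]), 'contact_force': array([-0.3848627 ,  0.24862407,  0.20606494]), 'moment': array([ 0.0273254 ,  0.01169265, -0.00875048]), 'opening': 0.9986442973187625}
0.019
side {'vfov': 52.56360510903747, 'cx': 259.4620648315463, 'cy': 190.179945869973, 'world_to_cam': array([[ 0.99200106, -0.12435525,  0.0216718 , -0.54849509],
       [ 0.04811751,  0.53124952,  0.84584789, -0.10914993],
       [-0.11669876, -0.83803921,  0.53298375, -0.99233813],
       [ 0.        ,  0.        ,  0.        ,  1.        ]])}
top {'vfov': 45.53929385269237, 'cx': 254.7139476874478, 'cy': 191.23745270194988, 'world_to_cam': array([[ 0.0160599 , -0.99986933, -0.00184662,  0.0358521 ],
       [ 0.97245599,  0.01519003,  0.23259109, -0.54439321],
       [-0.23253265, -0.00553114,  0.97257286, -1.00013428],
       [ 0.        ,  0.        ,  0.        ,  1.        ]])}
```

View pics/side0.png

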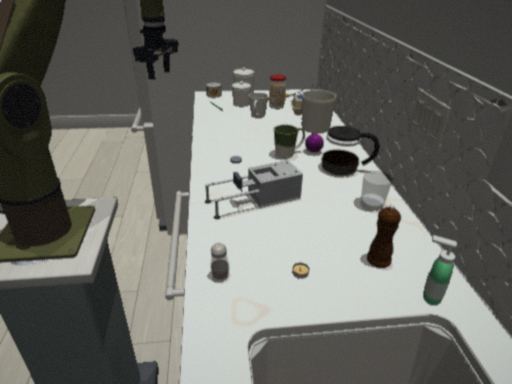

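View pics/top0.png

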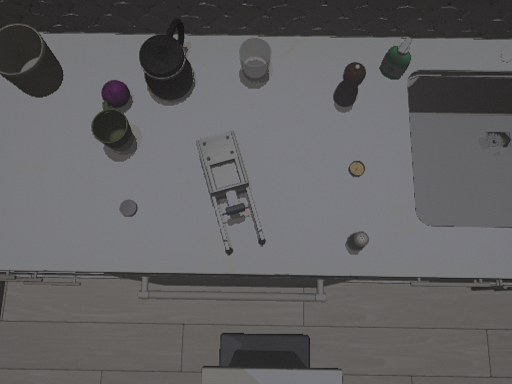

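The side view shows the tablet at about (236,159), the dispenser at about (270,183), the tea light at (301,270) and the shaker at (219,262). In the top view the tablet is at (129,208), the well near (227,177), the grip at (235,208), the tea light at (357,169) and the shaker at (360,240). Next I'll zoom in and measure.

```bash
cat > h.py <<'E'
import numpy as np, cv2
from plant import get_state, vision, r
def ray(n,u,v):
    m=vision.camera_model(n);f=192/np.tan(np.radians(m["vfov"])/2);W=m["world_to_cam"];R=W[:3,:3];t=W[:3,3]
    d=R.T@np.array([(u-m["cx"])/f,-(v-m["cy"])/f,-1]);return -R.T@t,d
def onz(n,u,v,z):
    o,d=ray(n,u,v);return o+d*(z-o[2])/d[2]
def proj(n,p):
    m=vision.camera_model(n);f=192/np.tan(np.radians(m["vfov"])/2);W=m["world_to_cam"]
    c=W[:3,:3]@np.array(p)+W[:3,3];return np.array([m["cx"]+f*c[0]/-c[2],m["cy"]-f*c[1]/-c[2]])
E
python3 - <<'E'
from h import *
t=cv2.imread("pics/top0.png");s=cv2.imread("pics/side0.png")
def crop(im,x,y,w,h,k): return cv2.resize(im[y:y+h,x:x+w],None,fx=k,fy=k,interpolation=cv2.INTER_CUBIC)
c=crop(t,180,125,100,135,4);c=cv2.convertScaleAbs(c,alpha=1.5)
d=crop(s,190,140,130,90,4)
o=np.zeros((540,400+0+0,3),np.uint8);cv2.imwrite("pics/ct.png",c);cv2.imwrite("pics/cs.png",d)
# tablet in both
for n,im,(x,y,w,h),z in(("top",t,(112,192,34,32),.010),("side",s,(226,150,22,18),.010)):
    g=cv2.cvtColor(im[y:y+h,x:x+w],cv2.COLOR_BGR2GRAY)
    th,m=cv2.threshold(g,0,255,cv2.THRESH_OTSU+cv2.THRESH_BINARY_INV)
    cs,_=cv2.findContours(m,cv2.RETR_EXTERNAL,cv2.CHAIN_APPROX_NONE);k=max(cs,key=cv2.contourArea)
    e=cv2.fitEllipse(k);u,v=e[0][0]+x,e[0][1]+y;print(n,th,e,u,v,onz(n,u,v,.005 if n=="side" else .008))
for n,u,v in(("top",357,169),("side",301,270)):print(onz(n,u,v,.01))
E
```

```text
top 104.0 ((16.15956687927246, 15.950461387634277), (16.731151580810547, 17.38298225402832), 76.0821533203125) 128.15956687927246 207.95046138763428 [0.5105822  0.35201913 0.008     ]
side 159.0 ((9.435832977294922, 9.542903900146484), (7.359464168548584, 11.644057273864746), 88.14833068847656) 235.43583297729492 159.54290390014648 [0.51304821 0.3502461  0.005     ]
[ 0.61729339 -0.20758685  0.01      ]
[ 0.62182156 -0.20867571  0.01      ]
```

View pics/ct.png

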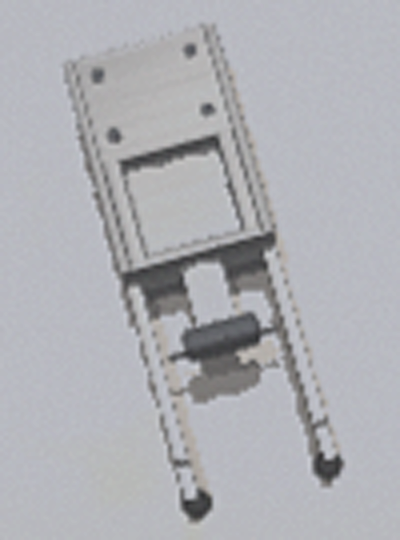

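View pics/cs.png

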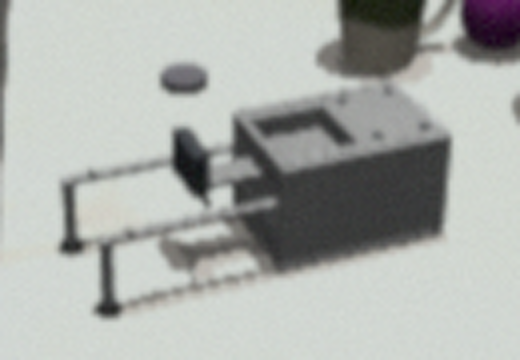

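```bash
python3 - <<'E'
from h import *
P=lambda x,y,z:onz("top",(x+.5)/4-.5+180,(y+.5)/4-.5+125,z)
C=[P(68,62,.086),P(212,27,.086),P(275,237,.086),P(122,278,.086)]
for c in C:print(c)
# local: BL(97,46) BR(97,-46) FR(-36,-46) FL(-36,46); marks
L=[(.097,.046),(.097,-.046),(-.036,-.046),(-.036,.046),(-.146,.041),(-.146,-.041)]
C+=[P(180,463,.06),P(320,422,.06)]
A=np.array(L);B=np.array(C)[:,:2]
a=A-A.mean(0);b=B-B.mean(0);th=np.arctan2((a[:,0]*b[:,1]-a[:,1]*b[:,0]).sum(),(a*b).sum())
R=np.array([[np.cos(th),-np.sin(th)],[np.sin(th),np.cos(th)]]);t=B.mean(0)-R@A.mean(0)
print("th",th,np.degrees(th),t);print((A@R.T+t-B)*1000)
def dw(x,y,z):return np.r_[R@[x,y]+t,z]
print("grip",dw(-.086,0,.083),"mark",dw(-.146,0,.06))
print("grip edges", P(222,327,.097),P(182,350,.097),P(262,322,.097))
for n in("top","side"):
    im=cv2.imread(f"pics/{n}0.png");k=4;x0,y0=(180,125) if n=="top" else (190,140)
    im=im[y0:y0+135,x0:x0+130];im=cv2.resize(im,None,fx=k,fy=k)
    pts=[(x,y,.086) for x,y in L[:4]]+[(x,y,.086) for x in(-.029,.029) for y in(-.029,.029)]+[(-.146,.041,.06),(-.146,-.041,.06)]+[(x,y,.097) for x in(-.093,-.079) for y in(-.022,.022)]+[(-.163,.041,0.06),(-.163,-.041,.06)]
    for p in pts:
        u=(proj(n,dw(*p))-[x0,y0]+.5)*k-.5
        cv2.circle(im,tuple(int(round(q)) for q in u),2,(0,0,255),-1)
    for p in([.5115,.351,.01],):
        u=(proj(n,p)-[x0,y0]+.5)*k-.5;cv2.circle(im,tuple(int(round(q)) for q in u),2,(0,255,0),-1)
    cv2.imwrite(f"pics/ov_{n}.png",im)
np.savez("d.npz",R=R,t=t,th=th)
E
```

```text
[0.65943955 0.18229429 0.086     ]
[0.68246904 0.0986132  0.086     ]
[0.55563277 0.05912    0.086     ]
[0.53021317 0.14566166 0.086     ]
th 0.2902366740297244 16.629336481817436 [0.57877683 0.11288438]
[[-0.88386989  2.42555734]
 [ 2.41510663 -2.04555443]
 [ 1.81394667 -0.61416981]
 [ 0.90507918  0.99638185]
 [-1.46516882 -0.79717118]
 [-2.78509377  0.03495623]]
grip [0.49637368 0.08827299 0.083     ] mark [0.43888311 0.07110225 0.06      ]
grip edges [0.50044453 0.08751551 0.097     ] [0.48702343 0.1094653  0.097     ] [0.5036471  0.06522057 0.097     ]
```

View pics/ov_top.png

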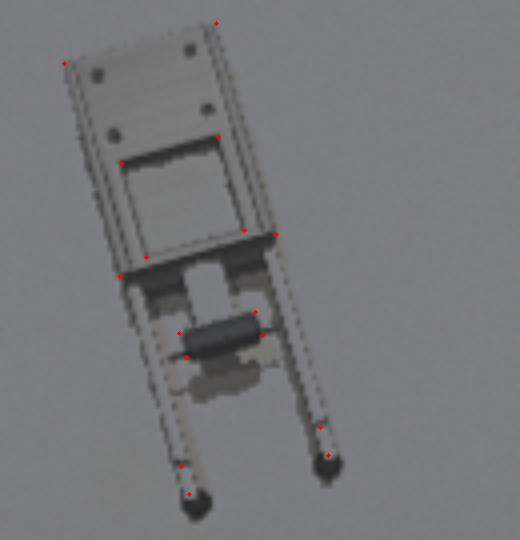

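View pics/ov_side.png

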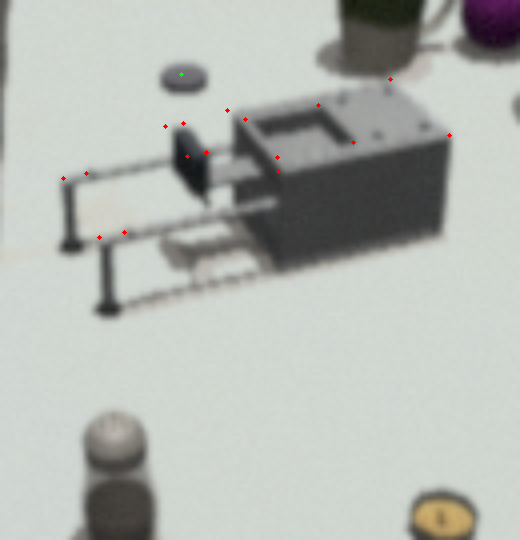

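The overlays agree to within 2–4 mm across the two cameras, and I'm averaging them. That gives the tablet at about (0.512, 0.351) and the dispenser origin at about (0.580, 0.113) with yaw 16.6°. I'll keep the jaws along the dispenser's x axis for all the moves.

```bash
cat >> h.py <<'E'
from scipy.spatial.transform import Rotation as Ro
TH=0.290
def dw(x,y,z):
    c,s=np.cos(TH),np.sin(TH);return np.array([.580+c*x-s*y,.113+s*x+c*y,z])
def go(p,yaw=TH):
    s=get_state();R0=Ro.from_quat(s["eef_rot"])
    c,sn=np.cos(yaw),np.sin(yaw)
    best=None
    for k in(1,-1):
        c,sn=np.cos(yaw)*k,np.sin(yaw)*k
        R1=Ro.from_matrix(np.array([[c,sn,0],[sn,-c,0],[0,0,-1]]))
        v=(R0.inv()*R1).as_rotvec()
        if best is None or np.linalg.norm(v)<np.linalg.norm(best):best=v
    d=R0.inv().apply(np.array(p)-s["tool_pos"])
    print("t",s["clock"],"pos",s["tool_pos"],"F",s["contact_force"],"op",s["opening"])
    print("row",np.round(d/.3,4),np.round(best/np.pi,4))
E
python3 -c "
from h import *
go([.512,.351,.12])"
```

```text
t 0.1 pos [0.2630744  0.56634392 0.25699874] F [ 0.4064004  -0.02548366  0.31636106] op 1.0003898124935486
row [-0.3009  1.0548  0.4573] [0.0003 0.0005 0.2693]
```

Call:
play_rows --deltas '[[[-1, -0.06, 0.21, 0.09, 0, 0, 0.054], [-1, -0.12, 0.42, 0.18, 0, 0, 0.108], [-1, -0.18, 0.63, 0.27, 0, 0, 0.162], [-1, -0.24, 0.84, 0.36, 0, 0, 0.216], [-1, -0.3, 1.0, 0.45, 0, 0, 0.269]]]' --force 20

```text
clock: 0.72
tool_pos: [0.4796, 0.3752, 0.1341]
eef_rot: [0.99, 0.142, -0.0, 0.001]
contact_force: [0.3, -0.2, -0.5]
opening: 1.003
```

```bash
python3 -c "
from h import *
go([.512,.351,.022])"
```

```text
t 0.725 pos [0.47962484 0.37519889 0.13410913] F [ 0.32273496 -0.18080386 -0.51349642] op 1.003056986639358
row [0.081  0.1074 0.3738] [ 0.0004  0.0001 -0.0014]
```

Position first, then take a picture to check before descending.

Call:
play_rows --deltas '[[[-1, 0.081, 0.107, 0.18, 0, 0, -0.001], [-1, 0.081, 0.107, 0.21, 0, 0, -0.001], [-1, 0.081, 0.107, 0.21, 0, 0, -0.001], [-1, 0.081, 0.107, 0.21, 0, 0, -0.001]]]'

```text
clock: 1.23
tool_pos: [0.511, 0.3537, 0.0724]
eef_rot: [0.989, 0.145, 0.0, -0.001]
contact_force: [-0.5, -0.4, 0.8]
opening: 1.001
```

```bash
python3 -c "
from h import *
go([.512,.351,.022])
a=vision.snapshot('top')[:,:,::-1][150:260,70:200];b=vision.snapshot('side')[:,:,::-1][90:200,180:310]
cv2.imwrite('pics/p1.png',np.vstack([cv2.resize(a,None,fx=2.6,fy=2.6),cv2.resize(b,None,fx=2.6,fy=2.6)]))"
```

```text
t 1.225 pos [0.51103135 0.35371398 0.07235976] F [-0.45674277 -0.35179501  0.80599405] op 1.0005062663703739
row [0.0003 0.0098 0.1679] [-0.0004 -0.0003  0.0005]
```

View pics/p1.png

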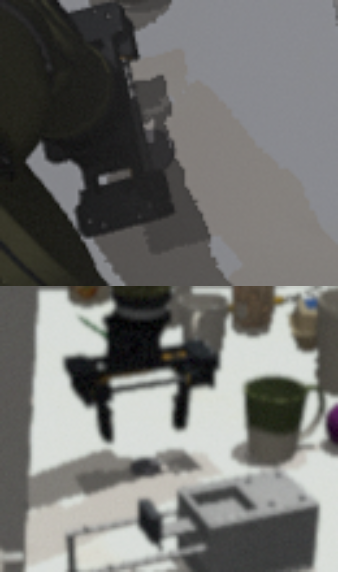

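The side view shows the open fingers on either side of the tablet and well clear of the mug and dispenser. I'll descend and grip.

Call:
play_rows --deltas '[[[-1, 0, 0.01, 0.1, 0, 0, 0], [-1, 0, 0.01, 0.167, 0, 0, 0], [-1, 0, 0.01, 0.167, 0, 0, 0], [0.3, 0, 0.01, 0.167, 0, 0, 0], [1, 0, 0.01, 0.167, 0, 0, 0]]]'

```text
clock: 1.95
tool_pos: [0.5129, 0.351, 0.0235]
eef_rot: [0.989, 0.145, 0.001, -0.001]
contact_force: [-0.2, 0.6, -0.1]
opening: 0.797
```

Call:
play_rows --deltas '[[[1, 0, 0, 0, 0, 0, 0], [1, 0, 0, 0, 0, 0, 0], [1, 0, 0, 0, 0, 0, 0], [1, 0, 0, 0, 0, 0, 0]]]'

```text
clock: 2.45
tool_pos: [0.5131, 0.351, 0.0236]
eef_rot: [0.989, 0.145, 0.002, -0.001]
contact_force: [-0.4, -0.2, 1.8]
opening: 0.459
```

Call:
play_rows --deltas '[[[1, 0, 0, 0, 0, 0, 0], [1, 0, 0, -0.1, 0, 0, 0], [1, 0, 0, -0.3, 0, 0, 0], [1, 0, 0, -0.4, 0, 0, 0], [1, 0, 0, -0.4, 0, 0, 0]]]'

```text
clock: 3.08
tool_pos: [0.5141, 0.3517, 0.1461]
eef_rot: [0.989, 0.145, 0.004, -0.002]
contact_force: [0.0, 0.1, -0.1]
opening: 0.459
```

```bash
python3 -c "
from h import *
go(dw(0,0,.135))
b=vision.snapshot('side')[:,:,::-1][60:200,180:320]
cv2.imwrite('pics/p2.png',cv2.resize(b,None,fx=4,fy=4))"
```

```text
t 3.075 pos [0.51405914 0.35165088 0.14606639] F [ 0.0161679   0.06075296 -0.11384615] op 0.4589441753226112
row [-0.018   0.8252  0.0341] [-0.001  -0.0026  0.0003]
```

View pics/p2.png

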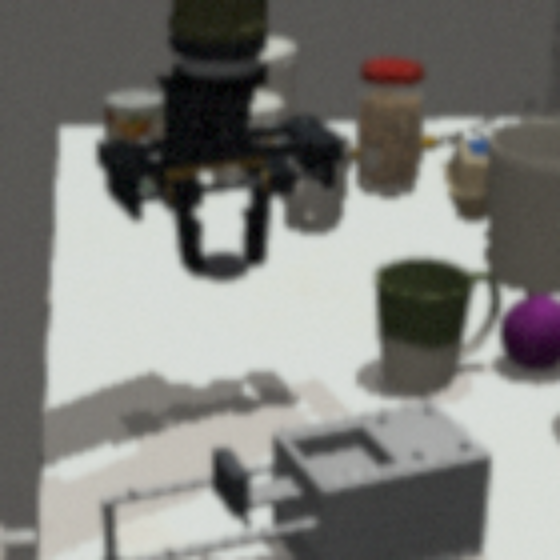

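The tablet is held flat between the fingertips. I'll carry it over the well.

Call:
play_rows --deltas '[[[1, 0, 0.2, 0, 0, 0, 0], [1, -0.01, 0.4, 0.01, 0, -0.001, 0], [1, -0.015, 0.6, 0.02, 0, -0.002, 0], [1, -0.018, 0.75, 0.034, 0, -0.003, 0], [1, -0.018, 0.825, 0.034, -0.001, -0.003, 0]]]'

```text
clock: 3.75
tool_pos: [0.578, 0.1078, 0.1311]
eef_rot: [0.99, 0.143, -0.005, 0.002]
contact_force: [-0.9, 0.5, -0.3]
opening: 0.461
```

Call:
play_rows --deltas '[[[1, 0, 0, 0, 0, 0, 0], [1, 0, 0, 0, 0, 0, 0]]]'

```text
clock: 4.0
tool_pos: [0.5769, 0.1089, 0.1299]
eef_rot: [0.99, 0.143, -0.006, 0.002]
contact_force: [-0.0, 0.9, -0.9]
opening: 0.461
```

```bash
python3 -c "
from h import *
go(dw(0,0,.112))
b=vision.snapshot('side')[:,:,::-1][90:230,180:320]
cv2.imwrite('pics/p3.png',cv2.resize(b,None,fx=4,fy=4))"
```

```text
t 4.0 pos [0.57686706 0.1089115  0.12985029] F [-0.02927824  0.86789716 -0.93123198] op 0.4614671223376387
row [ 0.0146 -0.0102  0.0593] [ 0.0005  0.0038 -0.0007]
```

View pics/p3.png

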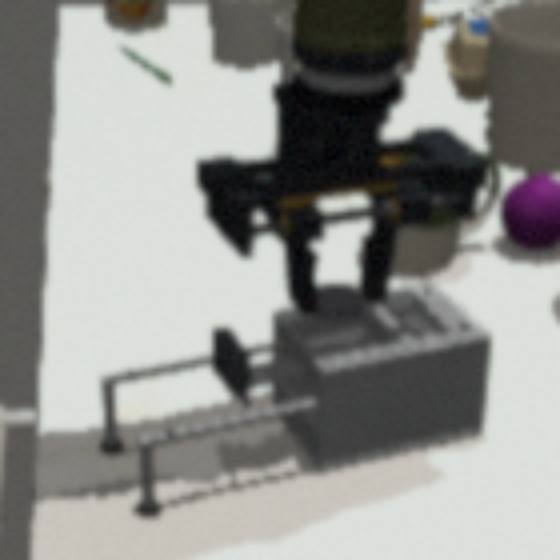

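Call:
play_rows --deltas '[[[1, 0.014, -0.01, 0.03, 0, 0.004, 0], [1, 0.014, -0.01, 0.06, 0, 0.004, 0], [1, 0.014, -0.01, 0.06, 0, 0.004, 0], [1, 0.014, -0.01, 0.06, 0, 0.004, 0]]]'

```text
clock: 4.55
tool_pos: [0.58, 0.1137, 0.1121]
eef_rot: [0.99, 0.144, 0.001, 0.001]
contact_force: [0.3, -0.2, -0.2]
opening: 0.464
```

```bash
python3 -c "
from h import *
go(dw(0,0,.112))
b=vision.snapshot('side')[:,:,::-1][130:220,220:320]
p=(proj('side',get_state()['tool_pos']-[0,0,.022])-[220,130]+.5)*6
b=cv2.resize(b,None,fx=6,fy=6);cv2.circle(b,(int(p[0]),int(p[1])),3,(0,0,255),-1)
cv2.imwrite('pics/p4.png',b)"
```

```text
t 4.55 pos [0.58001641 0.11367312 0.11210371] F [ 0.31029015 -0.15136161 -0.23352985] op 0.46420128805413596
row [-0.0007  0.0021  0.0003] [ 0.0005 -0.0004 -0.0003]
```

View pics/p4.png

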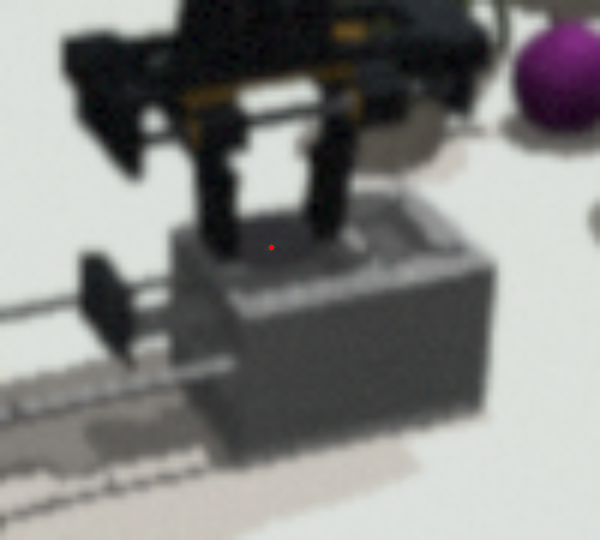

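The tablet is centred over the well within a few mm, so I'll release it.

Call:
play_rows --deltas '[[[-1, 0, 0, 0, 0, 0, 0], [-1, 0, 0, 0, 0, 0, 0], [-1, 0, 0, 0, 0, 0, 0], [-1, 0, 0, -0.1, 0, 0, 0], [-1, 0, 0, -0.25, 0, 0, 0]]]'

```text
clock: 5.22
tool_pos: [0.579, 0.1134, 0.187]
eef_rot: [0.99, 0.144, -0.001, 0.001]
contact_force: [0.1, 0.0, 1.0]
opening: 0.996
```

```bash
python3 -c "
from h import *
go(dw(-.086,0,.15))
b=vision.snapshot('side')[:,:,::-1][130:220,220:320]
b=cv2.resize(b,None,fx=6,fy=6)
cv2.imwrite('pics/p5.png',b)"
```

```text
t 5.225 pos [0.57902925 0.11343804 0.18699502] F [0.13628312 0.02291697 1.03464132] op 0.9956003565211231
row [-0.2838  0.0024  0.1238] [ 0.0005  0.0005 -0.0003]
```

View pics/p5.png

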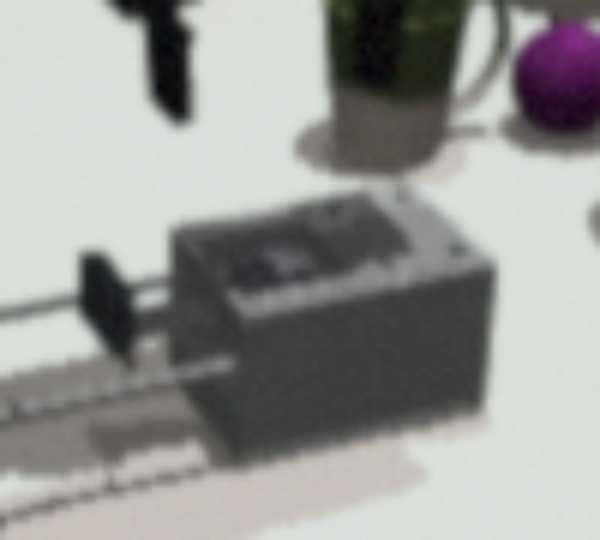

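The tablet lies in the well in the shade of the gripper. I'll move over the grip with the jaws part open.

Call:
play_rows --deltas '[[[0.05, -0.14, 0, 0, 0, 0, 0], [0.05, -0.284, 0.002, 0.06, 0, 0, 0], [0.05, -0.284, 0.002, 0.124, 0, 0, 0], [0.05, -0.284, 0.002, 0.124, 0, 0, 0], [0.05, -0.284, 0.002, 0.124, 0, 0, 0]]]'

```text
clock: 5.9
tool_pos: [0.5026, 0.0898, 0.156]
eef_rot: [0.99, 0.144, 0.006, 0.0]
contact_force: [0.2, 0.4, 0.1]
opening: 0.482
```

```bash
python3 -c "
from h import *
go(dw(-.086,0,.092))
b=vision.snapshot('side')[:,:,::-1][130:220,220:320]
b=cv2.resize(b,None,fx=6,fy=6)
for z in(.019,.019+.034):
  p=(proj('side',get_state()['tool_pos']-[0,0,z])-[220,130]+.5)*6-.5
  cv2.circle(b,(int(p[0]),int(p[1])),3,(0,0,255),-1)
cv2.imwrite('pics/p6.png',b)
a=vision.snapshot('top')[:,:,::-1][120:260,160:300]
cv2.imwrite('pics/p6t.png',cv2.convertScaleAbs(cv2.resize(a,None,fx=4,fy=4),alpha=1.6))"
```

```text
t 5.9 pos [0.50256982 0.08981108 0.15597435] F [0.18557262 0.41355701 0.06187475] op 0.48155615116025224
row [-0.0197 -0.0006  0.213 ] [ 0.0006 -0.0036 -0.0005]
```

View pics/p6.png

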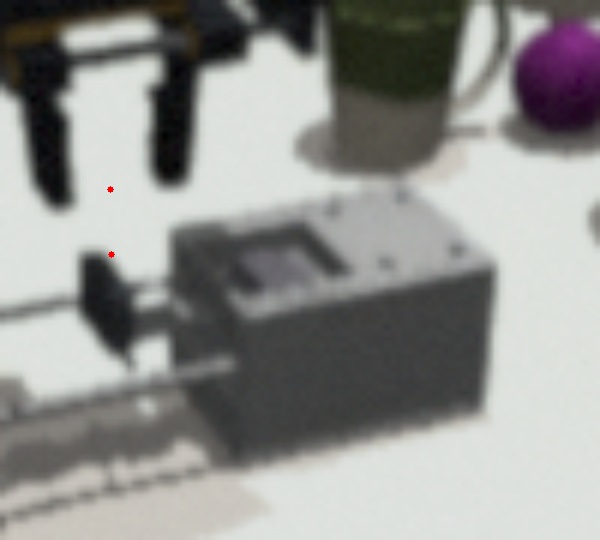

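View pics/p6t.png

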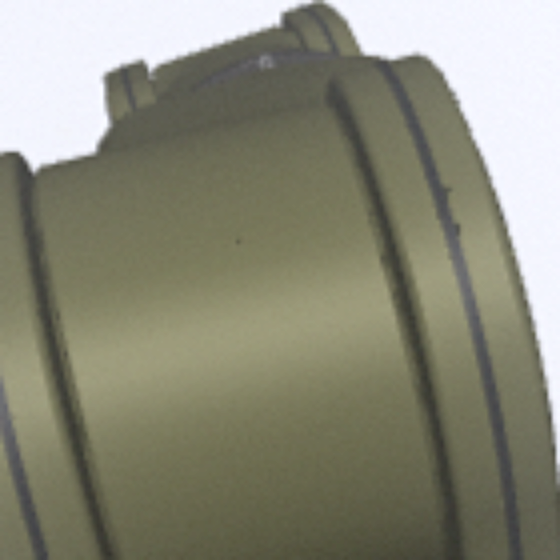

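The tablet is confirmed in the well. The grip is about 2–3 mm nearer the robot than the tool is now. I'll descend over it with about 36 mm of opening.

Call:
play_rows --deltas '[[[0.18, -0.014, 0, 0, 0, -0.004, 0], [0.18, -0.014, 0, 0.06, 0, -0.004, 0], [0.18, -0.014, 0, 0.12, 0, -0.004, 0], [0.18, -0.014, 0, 0.12, 0, -0.004, 0]]]'

```text
clock: 6.5
tool_pos: [0.4984, 0.0885, 0.1194]
eef_rot: [0.99, 0.144, -0.001, 0.001]
contact_force: [-0.2, -0.4, -0.1]
opening: 0.41
```

```bash
python3 -c "
from h import *
go(dw(-.0845,0,.092))
b=vision.snapshot('side')[:,:,::-1][130:220,220:320]
b=cv2.resize(b,None,fx=6,fy=6)
cv2.imwrite('pics/p7.png',b)"
```

```text
t 6.5 pos [0.49839978 0.08854609 0.1194189 ] F [-0.24897223 -0.35371619 -0.07059547] op 0.40972412776062395
row [ 0.0026 -0.0005  0.0914] [ 0.0006  0.001  -0.0004]
```

View pics/p7.png

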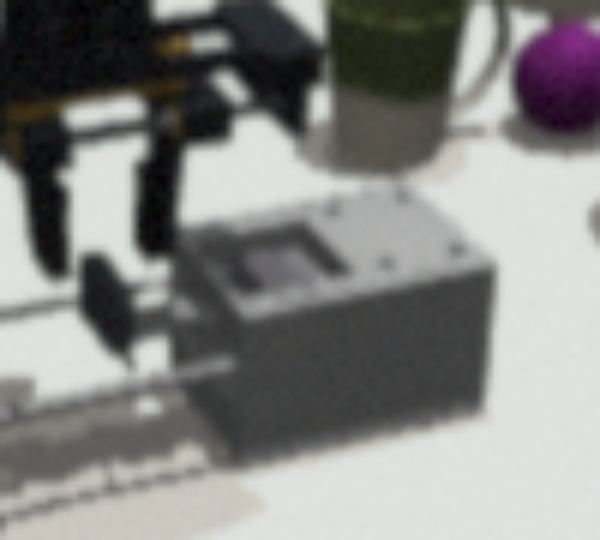

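The grip sits centred between the fingers, with clearance to the housing. I'll descend and close.

Call:
play_rows --deltas '[[[0.18, 0.001, 0, 0.04, 0, 0, 0], [0.18, 0.001, 0, 0.09, 0, 0, 0], [0.18, 0.001, 0, 0.091, 0, 0, 0], [1, 0.001, 0, 0.091, 0, 0, 0], [1, 0.001, 0, 0.091, 0, 0, 0]]]' --force 35

```text
clock: 7.18
tool_pos: [0.4993, 0.0886, 0.093]
eef_rot: [0.99, 0.144, -0.0, 0.001]
contact_force: [0.0, -0.5, -0.5]
opening: 0.212
```

Call:
play_rows --deltas '[[[1, 0, 0, 0, 0, 0, 0], [1, 0, 0, 0, 0, 0, 0], [1, 0, 0, 0, 0, 0, 0]]]'

```text
clock: 7.55
tool_pos: [0.4995, 0.0887, 0.0931]
eef_rot: [0.99, 0.144, -0.0, 0.001]
contact_force: [0.1, -0.1, -0.7]
opening: 0.155
```

```bash
python3 -c "
from h import *
go(dw(-.146,0,.092))
b=vision.snapshot('side')[:,:,::-1][130:220,220:320]
b=cv2.resize(b,None,fx=6,fy=6)
cv2.imwrite('pics/p8.png',b)"
```

```text
t 7.55 pos [0.49951342 0.08874558 0.093142  ] F [ 0.10384357 -0.13417806 -0.70218987] op 0.15486808367023572
row [-0.2065 -0.0005  0.0039] [ 0.0006  0.0002 -0.0004]
```

View pics/p8.png

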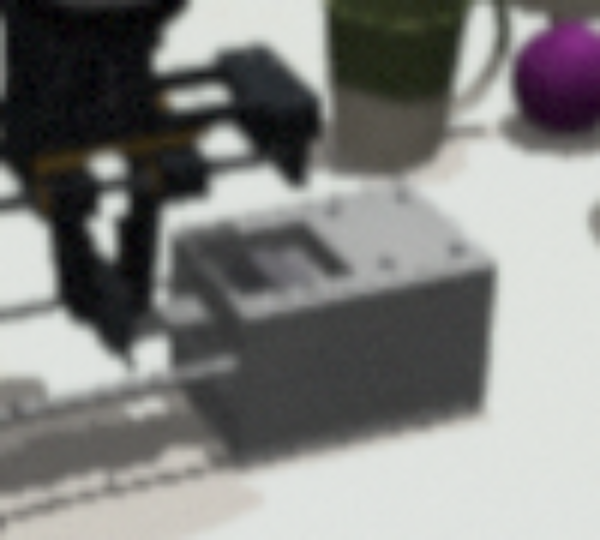

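The jaws have closed on the 14 mm grip (opening 13.6 mm). I'll pull 60 mm from here.

Call:
play_rows --deltas '[[[1, -0.04, 0, 0, 0, 0, 0], [1, -0.08, 0, 0, 0, 0, 0], [1, -0.12, 0, 0, 0, 0, 0], [1, -0.16, 0, 0, 0, 0, 0], [1, -0.19, 0, 0, 0, 0, 0]]]'

```text
clock: 8.22
tool_pos: [0.4479, 0.0729, 0.0932]
eef_rot: [0.99, 0.144, 0.004, 0.001]
contact_force: [9.5, 0.2, -13.6]
opening: 0.155
```

Call:
play_rows --deltas '[[[1, 0, 0, 0, 0, 0, 0], [1, 0, 0, 0, 0, 0, 0]]]'

```text
clock: 8.48
tool_pos: [0.4509, 0.0739, 0.0932]
eef_rot: [0.99, 0.144, 0.007, 0.0]
contact_force: [8.2, 1.5, -10.1]
opening: 0.153
```

```bash
python3 -c "
from h import *
go(np.array([.4995,.08875,.0931])+dw(-.06,0,0)-dw(0,0,0))
print(np.linalg.norm(get_state()['tool_pos'][:2]-[.4995,.08875]))
b=vision.snapshot('side')[:,:,::-1][130:230,190:320]
b=cv2.resize(b,None,fx=6,fy=6)
cv2.imwrite('pics/p9.png',b)"
```

```text
t 8.475 pos [0.45093501 0.07389391 0.09315721] F [  8.16952833   1.47795868 -10.14669926] op 0.15316804737826978
row [-0.0307 -0.0011 -0.0002] [ 0.0007 -0.0045 -0.0006]
0.050786426433537264
```

View pics/p9.png

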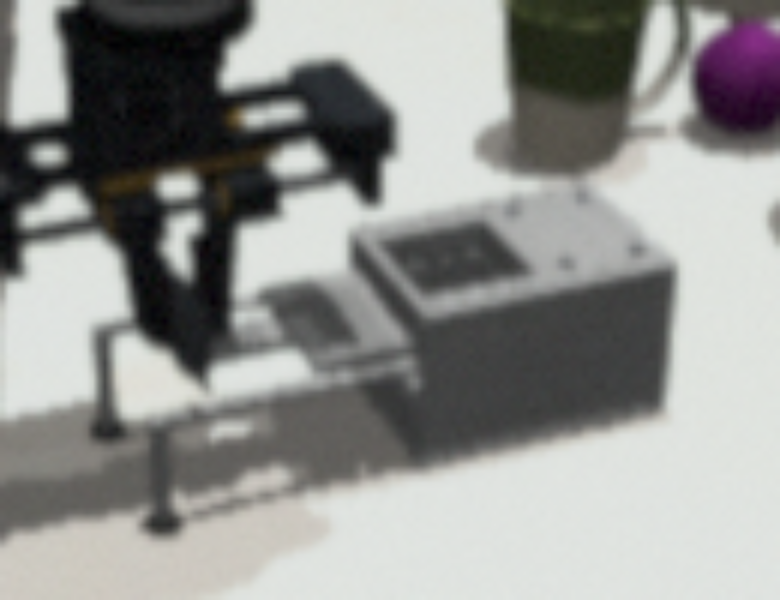

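The gate is about 51 mm out and the tablet has gone from the well. The spring gives about 3 mm of sag, so I'll command a bit further.

Call:
play_rows --deltas '[[[1, -0.02, 0, 0, 0, -0.004, 0], [1, -0.043, 0, 0, 0, -0.006, 0], [1, -0.043, 0, 0, 0, -0.006, 0], [1, -0.043, 0, 0, 0, -0.006, 0], [1, -0.043, 0, 0, 0, -0.006, 0]]]'

```text
clock: 9.15
tool_pos: [0.4431, 0.0715, 0.0932]
eef_rot: [0.99, 0.144, 0.003, 0.001]
contact_force: [10.1, 1.3, -9.1]
opening: 0.157
```

```bash
python3 -c "
from h import *
go(np.array([.4995,.08875,.0931])+dw(-.06,0,0)-dw(0,0,0))
print(np.linalg.norm(get_state()['tool_pos'][:2]-[.4995,.08875]))
b=vision.snapshot('side')[:,:,::-1][130:230,190:320]
b=cv2.resize(b,None,fx=6,fy=6)
cv2.imwrite('pics/p10.png',b)
for i in range(12):vision.snapshot('side')
s=get_state();print(s['tool_pos'],np.linalg.norm(s['tool_pos'][:2]-[.4995,.08875]),s['contact_force'],s['eef_rot'])"
```

```text
t 9.15 pos [0.44305388 0.07145443 0.09315369] F [10.09601098  1.28096703 -9.10215433] op 0.15700005782639184
row [-0.0032 -0.0014  0.0002] [ 0.0006 -0.0017 -0.0006]
0.05903643621543544
[0.4430714  0.07144415 0.09315693] 0.05902269730117258 [10.87564888  1.47792356 -9.87240296] [9.89642495e-01 1.43525452e-01 2.80158515e-03 5.72177142e-04]
```

View pics/p10.png

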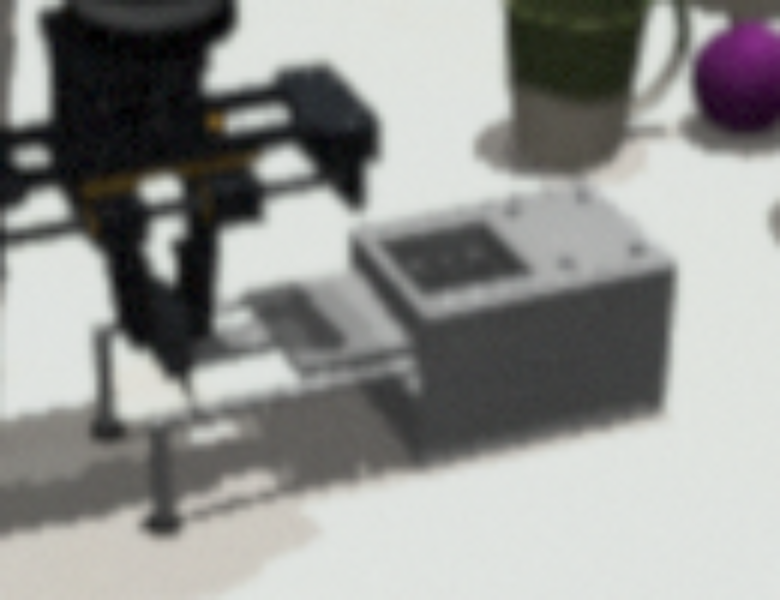

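```bash
python3 -c "
from h import *
b=vision.snapshot('side')[:,:,::-1]
c=b[158:185,246:284];cv2.imwrite('pics/p11.png',cv2.convertScaleAbs(cv2.resize(c,None,fx=16,fy=16,interpolation=cv2.INTER_CUBIC),alpha=2.2))
a=vision.snapshot('top')[:,:,::-1];cv2.imwrite('pics/p11t.png',cv2.convertScaleAbs(a,alpha=1.8))
for p in [(0,0,.016),(0,0,.077),(-.008,0,.016)]:print((proj('side',dw(*p))-[246,158]+.5)*16)
s=get_state();print(s['tool_pos'],s['clock'])"
```

```text
[294.81647563 564.54425377]
[304.28573977 277.55684072]
[255.16604036 573.26551639]
[0.44306061 0.07145515 0.0931727 ] 9.9
```

View pics/p11.png

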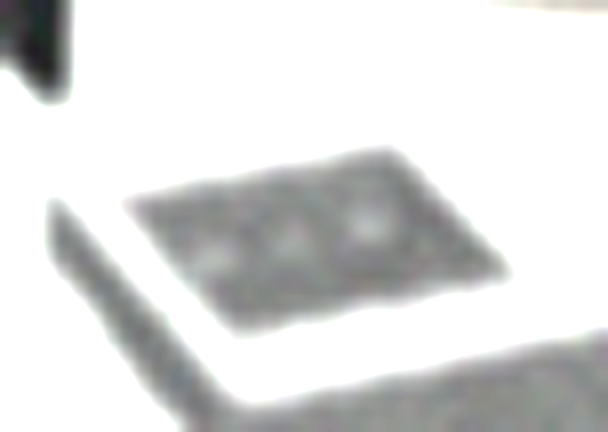

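View pics/p11t.png

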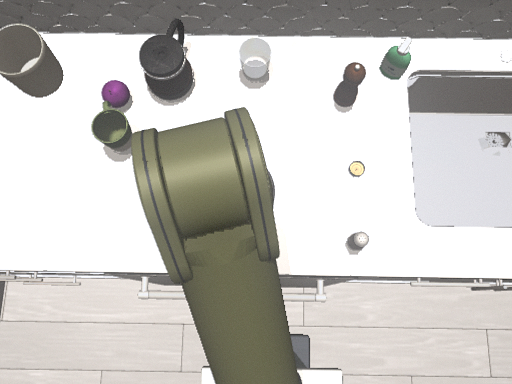

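The gate is steady at 59.0 mm with about 11 N on it. The well is empty and the bystanders haven't moved, so I'm handing in.

```bash
python3 -c "
from h import *
print(r.finish_job());s=get_state();print(s['tool_pos'],s['clock'],s['opening'])"
```

```text
the job is handed in; nothing more can be done
None
the job is handed in; nothing more can be done
```

I dropped the tablet into the well with the gate shut, then gripped the gate and pulled it to the mark. I handed the job in at about 9.9 s while still holding it.

**Gate:** By the arm's travel it is pulled out 59.0 mm, with the pointer next to the near black line in the side view. It stayed there for more than 0.6 s under a pull of about 11 N, close to what the spring should give at 60 mm. This assumes the grip has not slipped in the fingers since I closed on it.

**Tablet:** I saw it lying in the well before pulling, and the well was empty afterwards. I could not see it in the tray, because the housing and the arm block both cameras, so that it landed there is inferred.

**Other things:** The tea light and salt shaker look the same in the last top picture as in the first. The only disagreement was 2–4 mm between the two cameras, so I averaged their positions.

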